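# Pump up a bench hand pump until its indicator pin stands out

## Robot

A 6-joint arm with a two-finger parallel gripper is mounted at the origin on a cart in front of the work surface, level with it; the furniture and walls round the work are solid. World frame = base frame: x ahead of the robot, y to its left, z up, the work surface at z = 0. Lengths are in mm, angles in rad, forces in N, time in s.
With the tool pointing down it reaches from about 350 to 875 mm from the base axis. Payload 4.2 kg.
Tool frame: the origin (TCP) lies between the finger pads; the fingertips stand 25 mm ahead of it and the grasp point (between the pads) lies 6 mm ahead of it; z points along the fingers, y is the line along which they close (so a half turn about z gives the same grasp; the last joint's range is limited). The gripper opens to 85 mm and grips with 20 to 120 N. Pads are 22 mm wide; open, the fingers measure 114 mm over their backs; the gripper's body (76 mm by 85 mm) begins 54 mm behind the grasp point. The pads swing forward as they close: fully open they stand 13 mm farther back than shut.
Start: joints at [-0.983, 0.385, 0.008, 0, -1.194, -0.259], TCP at [201.832, -591.492, 256.312] pointing down, gripper open.
Joint ranges: [-3.14, 3.14], [-1.21, 2.06], [-1.07, 1.41], [-3.16, 2.05], [-2.99, -0.16], [-3.1, 3.1]. Speed limits (rad/s): [2.79, 2.79, 3.14, 3.14, 3.14, 3.14].

## Interface

Orientations are given as a unit quaternion [x, y, z, w].
In Python, from bench import read_state, get_image, job_done gives the robot as it stands.
- The arm moves only by the tool play_rows, never from a script. Its argument "series" is a list of rows, each a list of 6 numbers: the shift along the world's x, y, z in mm, then the turn, a rotation vector about the world's x, y, z in units of 6 degrees (1.0 is 6 degrees). A call has 1 to 20 rows; each row shifts and turns the commanded pose from where the row before left it; what a row does not reach is not made up. A row lasts 1/12 s, in which the tool goes at most 41.7 mm and 7.16 degrees, less where a joint would pass 70% of its speed; a pose out of reach is approached as far as the arm can. A call is refused whole if a number of a shift passes 41.7 or a number of a turn 1, either way. A call with a gripper value outside its range is refused whole. "gripper" is the opening, from 0 (shut) to 1 (fully open), set as the call begins (left out, the last holds). The fingers move at their own pace and stop on an object; the grip force is fixed at half the most. Time passes only in rows, so rows that do not move let the fingers close. It gives the time, the measured TCP pose, the force, the opening and the grip force at its end, in the units of the state.
- read_state(): the state, without advancing time (a new reading comes with each control period).
- get_image(name): name is "side" or "top" or "wrist"; returns a dict with "image" (384x512x3 uint8, red, green, blue), "fx", "fy", "cx", "cy" (pixels), "eye" and "rotation" of the camera in the world. Camera axes: x right, y down, z forward; pixel columns grow to the right and rows downward; lengths in mm; the calibration is good to about 2 mm. A picture is of the moment at which its call begins. There is no depth.
- job_done(): hands the job in; it is judged then, once.
The state is a dict: "clock": time; "joints": joint angles; "joint_vel": joint speeds; "joint_efforts": joint torques, N m; "position": TCP position; "ee_rot": TCP orientation; "contact_force": force on the tool from outside, world axes, zero at the start; "wrist_torque": the same for the moment, N m; "gripper_width": finger opening in mm; "grasp_force": force on a finger pad.
Only numpy, scipy, OpenCV 4.12 (cv2) and the standard library are available. Lean on these libraries where they do the work, as an engineer would, in place of code of your own. Each camera call takes 0.05 s, during which the arm holds its last target. There are 200 camera calls.

## Task

Make the hand pump ready for the cell press: push its raised vent lever all the way down flat with the fingertips, then press the plunger knob down and let it spring back, again and again, until the indicator pin stands fully out of its collar, level with the fixed gauge post beside it. Finish with the plunger risen, touching nothing. Do not lift or shove the pump, do not touch the pin, and leave the things around it where they are.

Things in the scene. Friction and masses are not known exactly. Their poses are not given: they have to be found in the camera images.
- pump: Loose hand pump, about 3 kg. Dark base plate (x -115 to 55, y -85 to 85, z 0 to 12 mm) with an aluminium block (x -35 to 50, y -75 to 75 mm, top z 45). On the block a wide barrel with a black knob (+y half) and a slimmer tower, 40 mm wide, with the indicator pin (-y half); vent lever in front (-x, roughly towards the robot). Origin: underside, at table height; +z up.
- plunger_top (a point): Centre of the top of the plunger's black mushroom knob (46 mm wide), at x = 15, y = 45 mm of the pump; 122 mm above the table when risen, 102 mm when fully pressed. Moves with the plunger.
- plunger (a joint): m pressed: 0 risen, 0.020 bottom stop. Spring return: 2.5 N at top, 5.5 N at bottom, 2 N more while it lifts the pin, damping 6 N s/m. Vent shut: each full stroke ratchets the pin up about 6 mm (first 1 to 8), in the lower part of the stroke only; press at least nine tenths down and let it rise fully. Vent open: the pin does not move. Extra strokes when the pin is out do no harm.
- vent_paddle (a point): Middle of the upper face of the black paddle (32 long x 26 mm wide) at the end of the vent lever, 52 mm from its pivot, which lies at x -45, y 0, z 40 mm of the pump. Lever flat: the paddle is at x -97, y 0, z 45.5 mm, just above a rubber foot. Lever open: it slants up and forward (-x).
- vent (a joint): Angle of the vent lever above the horizontal, rad: 0 lies flat (vent shut, a hard stop), 0.4 to 0.7 at the start (open). Stiff (0.06 N m of friction): it stays where it is left; pressed from above about 40 to 50 mm out from the pivot it needs 1 to 2 N.
- pin_top (a point): Top of the steel indicator pin (8 mm thick), at x 15, y -45 mm of the pump; 81.5 mm above the table when in, about 112 mm when fully out. Its collar's top is 80 mm high; a fixed steel gauge post, as thick as the pin and 15 mm beside it in +y, is 110.5 mm high.
- pin (a joint): How far the indicator pin has come out, m: 0 to 0.017 at the start, about 0.031 fully out (three to five full strokes). It stays where the ratchet left it.
- cell_a: Green cylindrical cell, 21 mm wide and 71 mm high, standing loose just right (-y) of the pump; a bystander. Origin at the centre of its foot.
- cell_b: A second such green cell beside the first; a bystander.
- tape: Roll of white tape lying flat, 75 mm wide, 19 mm high, left (+y) of the pump; a bystander. Origin under its centre.
- case: Flat red plastic case, 61 x 132 x 22 mm, lying behind (+x of) the pump; a bystander. Origin under its centre.
- carton: Small white and blue carton, 40 x 62 x 30 mm, left (+y) of the pump near the lever; a bystander. Origin under its centre.

How it is judged (in metres and radians):
On the way, in this order (a step that is already met when the one before it is completed fails the run):
1. the vent lever is pushed down flat (value of joint vent below 0.08 rad), for 0.1 s.
2. pumping has brought the indicator pin fully out (value of joint pin above 0.028 m), for 0.1 s.
At the end, for the whole second after the job is handed in: The vent lever lies flat (within 0.08 rad), the indicator pin is at least 28 mm out, the plunger has risen (within 3 mm), and the pump stands level and at rest within 30 mm of where it stood (value of joint vent below 0.08 rad and value of joint pin above 0.028 m and value of joint plunger below 0.003 m and linear speed of pump below 0.01 m/s and angle between pump's own z axis and vertical below 0.05 rad and height (world z) of pump below 0.005 m and distance of pump from where it was at the start of the episode below 0.03 m); the robot touches nothing.
It fails at once if the pump is lifted or tipped (height (world z) of pump above 0.008 m or angle between pump's own z axis and vertical above 0.12 rad).
It fails at once if the pump is shoved more than 30 mm (distance of pump from where it was at the start of the episode above 0.03 m).
It fails at once if the robot touches the indicator pin (contact force between any of the fingers, the arm and pin above 0.5 N).
It fails at once if a bystander is moved more than 20 mm (distance of any of cell_a, cell_b, tape, carton, case from where it was at the start of the episode above 0.02 m).
It also fails if it takes over 42 s, if anything falls off the work surface, if the arm or the gripper's body presses on something with over 40 N, if the wrist force passes 120 N, or if a joint passes its speed limit or range.

## Working session

There is one attempt and no reset: what is moved stays moved. The work goes in short steps, Python scripts to look and compute and a tool call to move; the robot and the scene stay as the last step left them, time stands still between calls to the robot, and variables do not carry over. Pictures are saved under pics/ and viewed, at most 10 in all, crops included, and the job is handed in when it is done.

Besides the shell and the picture viewer there is one more tool, called after "Emit:" as name([rows], argument=value, ...), one row to a line, values as JSON. play_rows: Moves the arm, as the interface text tells. Its arguments: {"type":"object","properties":{"series":{"type":"array","items":{"type":"array","items":{"type":"number"}}},"gripper":{"type":"number"}},"required":["series"]}

```bash
mkdir -p pics; cat > h.py <<'E'
import numpy as np,cv2
from bench import *
def snap(n,f):
    d=get_image(n); cv2.imwrite('pics/'+f,d['image'][:,:,::-1]); 
    np.savez('cal_'+n,**{k:np.array(v) for k,v in d.items() if k!='image'}); return d
def ray(n,u,v,z):
    d=np.load('cal_'+n+'.npz'); r=d['rotation']@np.array([(u-d['cx'])/d['fx'],(v-d['cy'])/d['fy'],1]); e=d['eye']
    return e+r*(z-e[2])/r[2]
def proj(n,p):
    d=np.load('cal_'+n+'.npz'); c=d['rotation'].T@(np.array(p)-d['eye']); return [d['fx']*c[0]/c[2]+d['cx'],d['fy']*c[1]/c[2]+d['cy']]
E
python3 - <<'E'
from h import *
a=snap('top','t0.png')['image'];b=snap('side','s0.png')['image']
for n in('top','side'):
    d=np.load('cal_'+n+'.npz');print(n,d['eye'],d['rotation'],d['fx'])
s=read_state();print(s['clock'],s['position'],s['ee_rot'],s['gripper_width'])
E
```

```text
top [ 456.72595161  306.76353379 1035.03814157] [-0.69851194  0.71422121 -0.03547445  0.02665901] 483.29197236283517
side [ 562.05677143 -427.53820144  569.36445313] [ 0.87873721  0.01575269 -0.00892598 -0.47696237] 353.9101824985231
0.1 [ 201.68861111 -591.05070679  255.31167737] [-1.63589920e-01  9.86527915e-01  9.82148195e-04 -2.16521381e-04] 85.55518894128072
```

View pics/t0.png

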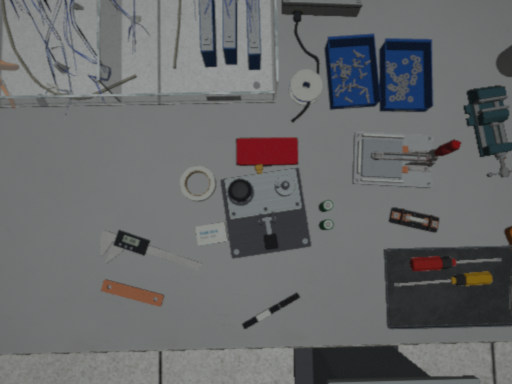

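View pics/s0.png

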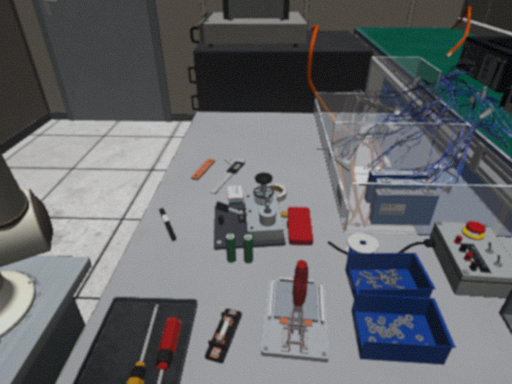

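The top view shows the pump at about (266,213), with the knob at (239,190), the pin tower at (286,187) and the paddle at (270,241). I'll enlarge both views.

```bash
sed -i "s/d\['rotation'\]/R.from_quat(d['rotation']).as_matrix()/; s/^import numpy/from scipy.spatial.transform import Rotation as R\nimport numpy/" h.py
python3 - <<'E'
from h import *
a=cv2.imread('pics/t0.png')[130:265,170:350];b=cv2.imread('pics/s0.png')[165:265,200:320]
a=cv2.resize(a,None,fx=4,fy=4,interpolation=2);b=cv2.resize(b,None,fx=6,fy=6,interpolation=2)
cv2.imwrite('pics/t1.png',a);cv2.imwrite('pics/s1.png',b)
E
```

```text
(no output)
```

View pics/t1.png

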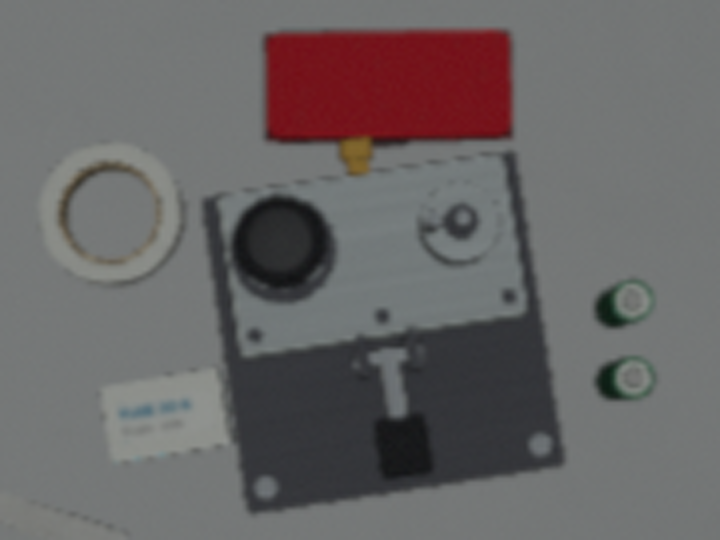

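View pics/s1.png

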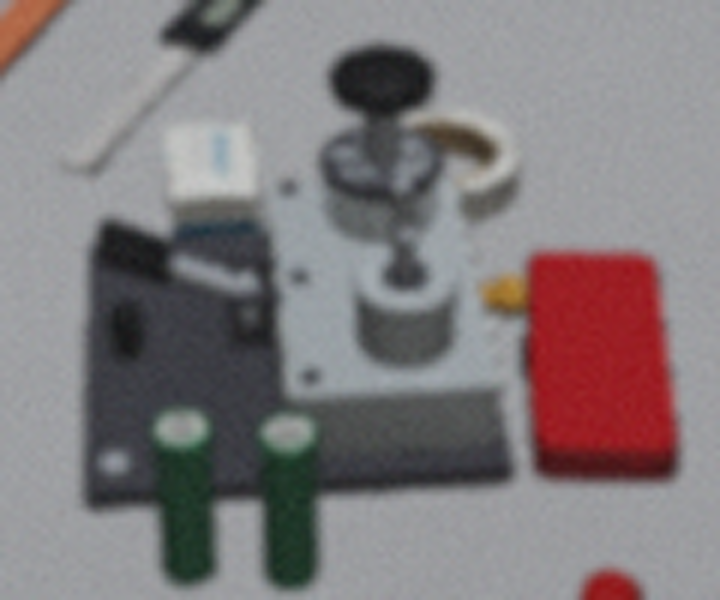

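```bash
cat >> h.py <<'E'
E
python3 - <<'E'
from h import *
P=lambda x,y,z:ray('top',170+x/4,130+y/4,z)[:2]
m=np.array([[-115,85],[-115,-85],[55,-85],[55,85],[15,45],[15,-45]],float)
w=np.array([P(250,512,12),P(563,463,12),P(515,153,12),P(205,197,12),P(281,240,122),P(461,220,90)])
mc=m-m.mean(0);wc=w-w.mean(0)
a=np.arctan2((mc[:,0]*wc[:,1]-mc[:,1]*wc[:,0]).sum(),(mc*wc).sum())
M=np.array([[np.cos(a),-np.sin(a)],[np.sin(a),np.cos(a)]]);t=w.mean(0)-M@m.mean(0)
print(np.degrees(a),t,(w-(m@M.T+t)).round(1).tolist())
np.savez('pose',M=M,t=t)
for p in [(15,45),(15,-45),(-97,0),(-45,0)]: print(p,M@p+t)
print('paddle pix',P(404,447,65), P(404,447,70))
for th in (.4,.5,.6,.7):
    p=M@[-45-52*np.cos(th)+5.5*0,0]+t; z=40+52*np.sin(th)+5
    print(th,p,z,np.array(proj('top',[*p,z]))*4-[680,520], (np.array(proj('side',[*p,z]))-[200,165])*6)
for n,u,v,z in [('cells',632,300,71),('',632,380,71),('carton fr',235,440,30),('tapeR',183,215,10)]: print(n,P(u,v,z))
s=read_state();print(R.from_quat(s['ee_rot']).as_matrix())
E
```

```text
7.204831061533447 [536.06217793 285.41681891] [[1.3, -1.6], [1.8, 1.8], [-1.7, 0.9], [-0.5, -2.0], [-0.3, -0.3], [-0.5, 1.2]]
(15, 45) [545.29998001 331.94275805]
(15, -45) [556.58749976 242.65338636]
(-97, 0) [439.82807733 273.25138095]
(-45, 0) [491.41749209 279.77305903]
paddle pix [445.30973515 273.82477061] [445.36857931 273.99455137]
0.4 [443.90049445 273.76619574] 65.24975380004983 [404.2041812  449.83807381] [127.5999076  245.48577815]
0.5 [446.14352132 274.04974808] 69.93012800741856 [403.84562506 445.43464459] [132.50475113 235.82249514]
0.6 [448.83891073 274.39048584] 74.36140861654184 [403.32853959 440.0706224 ] [138.59935233 226.55047517]
0.7 [451.95973126 274.78500451] 78.49931973635994 [402.65654422 433.79252993] [145.82790325 217.77156105]
cells [515.95620093 158.10948783]
 [476.01524948 159.51366934]
carton fr [450.49903067 359.95836612]
tapeR [570.31680703 386.65700397]
[[-9.46476582e-01 -3.22771620e-01 -7.48547861e-04]
 [-3.22772471e-01  9.46474747e-01  1.86699179e-03]
 [ 1.05869683e-04  2.00867465e-03 -9.99997977e-01]]
```

Emit:
play_rows([
  [17,37,0,0,0,0],
  [17,37,0,0,0,0],
  [17,37,0,0,0,0],
  [17,37,0,0,0,0],
  [17,37,0,0,0,0],
  [17,37,0,0,0,0],
  [17,37,0,0,0,0],
  [17,37,0,0,0,0],
  [17,37,0,0,0,0],
  [17,37,0,0,0,0],
  [17,37,0,0,0,0],
  [17,37,0,0,0,0],
  [17,37,0,0,0,0],
  [17,37,0,0,0,0],
  [0,40,0,0,0,0],
  [0,40,0,0,0,0],
  [0,40,0,0,0,0],
  [0,40,0,0,0,0],
  [0,40,0,0,0,0],
  [0,40,0,0,0,0],
], gripper=0)

```text
clock: 1.77
position: [439.1, 168.4, 256.2]
ee_rot: [-0.164, 0.986, 0.0, -0.0]
contact_force: [0.4, 0.1, -0.1]
gripper_width: 0.1
grasp_force: 0.0
```

Emit:
play_rows([
  [1,35,-20,0,0,0],
  [1,35,-20,0,0,0],
  [1,35,-20,0,0,0],
  [0,0,-30,0,0,0],
  [0,0,-30,0,0,0],
  [0,0,-20,0,0,0],
  [0,0,0,0,0,0],
  [0,0,0,0,0,0],
])

```text
clock: 2.43
position: [442.5, 271.1, 115.5]
ee_rot: [-0.164, 0.986, -0.001, -0.001]
contact_force: [0.2, -0.2, 0.2]
gripper_width: 0.3
grasp_force: 0.0
```

```bash
python3 - <<'E'
from h import *
a=snap('wrist','w.png')['image'];b=snap('side','s2.png')['image'];t=snap('top','t2.png')['image']
p=read_state()['position'];print(p)
q=cv2.resize(b[140:265,180:320],None,fx=3,fy=3,interpolation=2)
o=np.zeros((600,800,3),np.uint8);o[:375,:420]=q;r=cv2.resize(t[130:265,190:320],None,fx=2.9,fy=2.9,interpolation=2);o[:r.shape[0],420:420+r.shape[1]]=r
w=cv2.resize(a,(267,200));o[395:595,:267]=w
cv2.imwrite('pics/c2.png',o[:,:,::-1])
E
```

```text
[443.76796163 272.2232514  118.07117559]
```

View pics/c2.png

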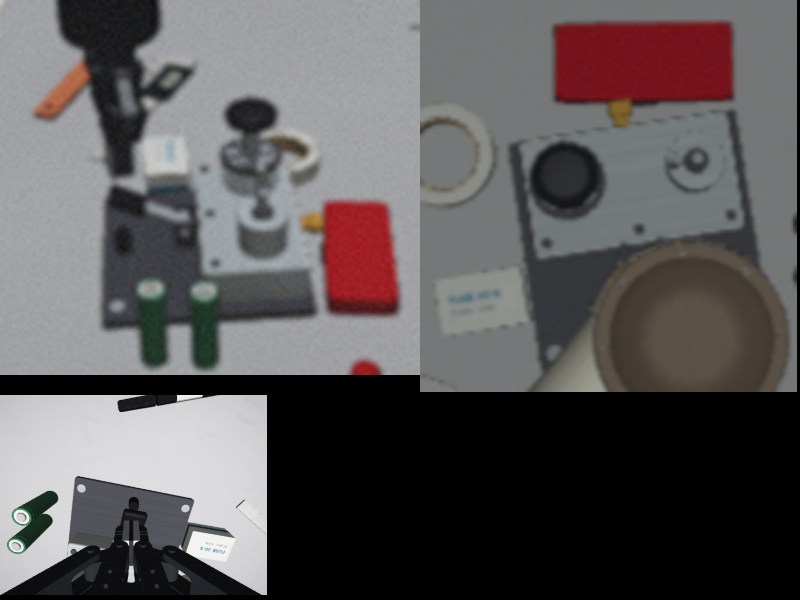

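The fingers hang straight over the paddle (tip at about (120,175) in the composite, paddle just below it), so I can press down.

Emit:
play_rows([
  [0,0,-10,0,0,0],
  [0,0,-8,0,0,0],
  [0,0,-6,0,0,0],
  [0,0,-6,0,0,0],
  [0,0,-6,0,0,0],
  [0,0,-5,0,0,0],
  [0,0,-3,0,0,0],
  [0,0,0,0,0,0],
])

```text
clock: 3.25
position: [442.5, 271.2, 71.4]
ee_rot: [-0.164, 0.987, -0.0, -0.001]
contact_force: [0.0, -0.1, 0.3]
gripper_width: 0.0
grasp_force: 0.0
```

Emit:
play_rows([
  [0,0,-1,0,0,0],
  [0,0,-1,0,0,0],
  [0,0,0,0,0,0],
])

```text
clock: 3.5
position: [443.0, 271.6, 70.6]
ee_rot: [-0.164, 0.987, 0.0, 0.0]
contact_force: [0.7, -0.3, 2.0]
gripper_width: 0.1
grasp_force: 0.4
```

Emit:
play_rows([
  [0,0,-1,0,0,0],
  [0,0,-1,0,0,0],
  [0,0,0,0,0,0],
])

```text
clock: 3.75
position: [443.0, 271.7, 70.3]
ee_rot: [-0.164, 0.986, 0.0, 0.0]
contact_force: [-4.5, -2.0, 13.0]
gripper_width: 0.1
grasp_force: 6.6
```

Emit:
play_rows([
  [0,0,10,0,0,0],
  [0,0,35,0,0,0],
  [0,0,35,0,0,0],
  [0,0,35,0,0,0],
  [30,18,0,0,0,0],
  [30,18,0,0,0,0],
  [30,18,0,0,0,0],
  [12,6,0,0,0,0],
  [0,0,0,0,0,0],
  [0,0,0,0,0,0],
])

```text
clock: 4.58
position: [544.8, 331.3, 182.6]
ee_rot: [-0.163, 0.987, -0.0, -0.001]
contact_force: [-0.3, 0.0, -0.2]
gripper_width: -0.2
grasp_force: 0.0
```

```bash
python3 - <<'E'
from h import *
b=snap('side','s3.png')['image']
print(read_state()['position'])
o=cv2.resize(b[140:265,190:320],None,fx=4.5,fy=4.5,interpolation=2)
cv2.imwrite('pics/c3.png',o[:,:,::-1])
E
```

```text
[544.15568556 330.95047257 182.83076421]
```

View pics/c3.png

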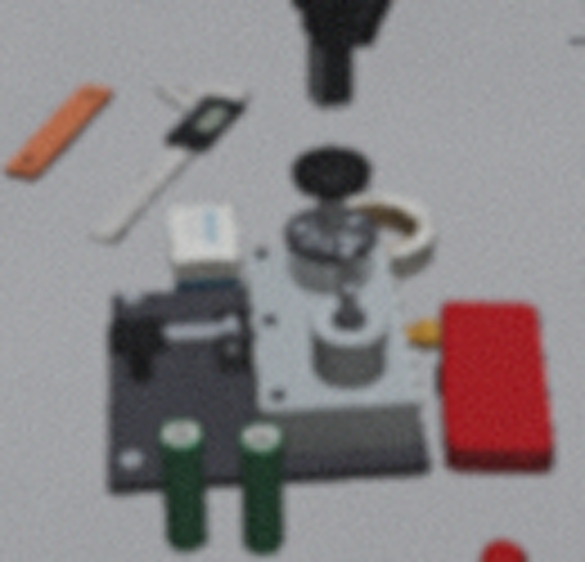

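The lever now lies flat (paddle on its foot at (140,340)), and the fingertips are centred over the knob. Next is the first stroke.

Emit:
play_rows([
  [0,0,-15,0,0,0],
  [0,0,-15,0,0,0],
  [0,0,-5,0,0,0],
  [0,0,-6,0,0,0],
  [0,0,-6,0,0,0],
  [0,0,-5,0,0,0],
  [0,0,-3,0,0,0],
  [0,0,-1,0,0,0],
  [0,0,0,0,0,0],
])

```text
clock: 5.38
position: [544.5, 331.2, 127.9]
ee_rot: [-0.164, 0.986, -0.0, -0.0]
contact_force: [-3.3, -2.4, 5.4]
gripper_width: 0.2
grasp_force: 2.8
```

Emit:
play_rows([
  [0,0,-1.5,0,0,0],
  [0,0,0,0,0,0],
])

```text
clock: 5.55
position: [544.7, 331.3, 126.9]
ee_rot: [-0.164, 0.986, -0.0, 0.0]
contact_force: [-4.0, -1.5, 6.2]
gripper_width: -0.1
grasp_force: 3.0
```

Emit:
play_rows([
  [0,0,-1.5,0,0,0],
  [0,0,0,0,0,0],
])

```text
clock: 5.72
position: [544.7, 331.4, 126.8]
ee_rot: [-0.164, 0.986, -0.0, 0.0]
contact_force: [-5.3, -2.6, 11.0]
gripper_width: -0.0
grasp_force: 5.7
```

Emit:
play_rows([
  [0,0,10,0,0,0],
  [0,0,10,0,0,0],
  [0,0,10,0,0,0],
  [0,0,0,0,0,0],
  [0,0,-8,0,0,0],
  [0,0,-8,0,0,0],
  [0,0,-8,0,0,0],
  [0,0,-6,0,0,0],
  [0,0,0,0,0,0],
  [0,0,0,0,0,0],
  [0,0,10,0,0,0],
  [0,0,10,0,0,0],
  [0,0,10,0,0,0],
  [0,0,0,0,0,0],
  [0,0,-8,0,0,0],
  [0,0,-8,0,0,0],
  [0,0,-8,0,0,0],
  [0,0,-6,0,0,0],
  [0,0,0,0,0,0],
  [0,0,0,0,0,0],
])

```text
clock: 7.38
position: [545.2, 331.8, 126.6]
ee_rot: [-0.164, 0.986, -0.0, 0.001]
contact_force: [-4.7, -1.1, 16.2]
gripper_width: -0.2
grasp_force: 8.3
```

Emit:
play_rows([
  [0,0,10,0,0,0],
  [0,0,10,0,0,0],
  [0,0,10,0,0,0],
  [0,0,0,0,0,0],
  [0,0,-8,0,0,0],
  [0,0,-8,0,0,0],
  [0,0,-8,0,0,0],
  [0,0,-6,0,0,0],
  [0,0,0,0,0,0],
  [0,0,0,0,0,0],
  [0,0,10,0,0,0],
  [0,0,10,0,0,0],
  [0,0,10,0,0,0],
  [0,0,0,0,0,0],
  [0,0,0,0,0,0],
])

```text
clock: 8.63
position: [544.2, 331.1, 153.7]
ee_rot: [-0.163, 0.987, -0.0, -0.001]
contact_force: [-0.6, -0.0, -0.4]
gripper_width: -0.1
grasp_force: 0.0
```

```bash
python3 - <<'E'
from h import *
b=snap('side','s4.png')['image']
s=read_state();print(s['position'],s['contact_force'])
f=lambda i:cv2.resize(i[165:240,235:300],None,fx=6,fy=6,interpolation=2)
o=np.hstack([f(cv2.imread('pics/s3.png')),f(cv2.imread('pics/s4.png'))])
cv2.imwrite('pics/c4.png',o); 
d=np.load('pose.npz')
for z in (81.5,98,112): print(z,[((np.array(proj('side',[*(d['M']@[15,y]+d['t']),z]))-[235,165])*6).round() for y in (-45,-30)])
E
```

```text
[544.05803036 330.87491142 153.13595317] [-0.46944964 -0.39117834 -0.25567483]
81.5 [array([193., 264.]), array([189., 242.])]
98 [array([194., 229.]), array([189., 207.])]
112 [array([194., 199.]), array([190., 178.])]
```

View pics/c4.png

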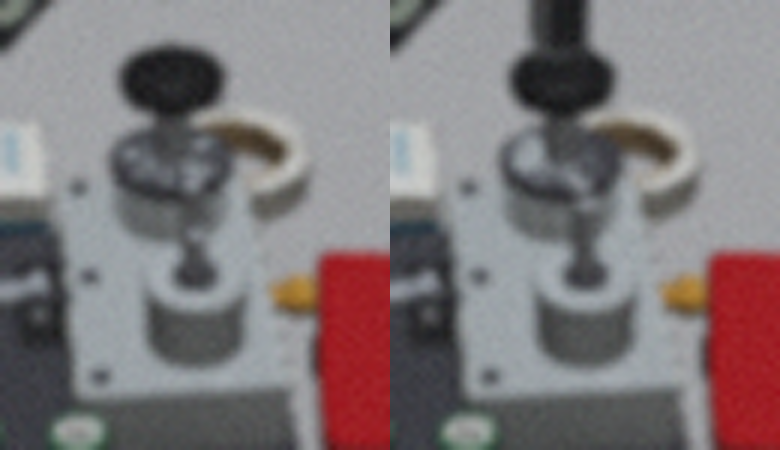

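The pin has risen: its top went from about (193,238) to about y 205. Extra strokes do no harm, so I'll add four.

Emit:
play_rows([
  [0,0,-8,0,0,0],
  [0,0,-8,0,0,0],
  [0,0,-8,0,0,0],
  [0,0,-6,0,0,0],
  [0,0,0,0,0,0],
  [0,0,0,0,0,0],
  [0,0,10,0,0,0],
  [0,0,10,0,0,0],
  [0,0,10,0,0,0],
  [0,0,0,0,0,0],
  [0,0,-8,0,0,0],
  [0,0,-8,0,0,0],
  [0,0,-8,0,0,0],
  [0,0,-6,0,0,0],
  [0,0,0,0,0,0],
  [0,0,0,0,0,0],
  [0,0,10,0,0,0],
  [0,0,10,0,0,0],
  [0,0,10,0,0,0],
  [0,0,0,0,0,0],
])

```text
clock: 10.35
position: [545.0, 331.5, 155.4]
ee_rot: [-0.164, 0.987, 0.0, 0.0]
contact_force: [-0.5, 0.2, 0.3]
gripper_width: -0.1
grasp_force: 0.0
```

Emit:
play_rows([
  [0,0,-8,0,0,0],
  [0,0,-8,0,0,0],
  [0,0,-8,0,0,0],
  [0,0,-6,0,0,0],
  [0,0,0,0,0,0],
  [0,0,0,0,0,0],
  [0,0,10,0,0,0],
  [0,0,10,0,0,0],
  [0,0,10,0,0,0],
  [0,0,0,0,0,0],
  [0,0,-8,0,0,0],
  [0,0,-8,0,0,0],
  [0,0,-8,0,0,0],
  [0,0,-6,0,0,0],
  [0,0,0,0,0,0],
  [0,0,0,0,0,0],
])

```text
clock: 11.68
position: [545.2, 331.8, 126.6]
ee_rot: [-0.164, 0.986, -0.0, 0.001]
contact_force: [-4.4, -1.1, 15.7]
gripper_width: 0.3
grasp_force: 8.1
```

Emit:
play_rows([
  [0,0,10,0,0,0],
  [0,0,20,0,0,0],
  [0,0,30,0,0,0],
  [0,0,30,0,0,0],
  [-20,0,10,0,0,0],
  [-40,0,0,0,0,0],
  [-40,0,0,0,0,0],
  [0,0,0,0,0,0],
  [0,0,0,0,0,0],
])

```text
clock: 12.43
position: [442.4, 330.5, 222.9]
ee_rot: [-0.165, 0.986, -0.001, -0.002]
contact_force: [1.7, -0.1, 0.3]
gripper_width: -0.1
grasp_force: 0.0
```

```bash
python3 - <<'E'
from h import *
b=snap('side','s5.png')['image'];t=snap('top','t5.png')
s=read_state();print(s['position'],s['contact_force'])
f=lambda i:cv2.resize(i[165:255,210:300],(400,400),interpolation=2)
g=lambda i:cv2.resize(i[165:240,235:300],(390,450),interpolation=2)
q=cv2.imread('pics/s5.png');o=np.zeros((450,790,3),np.uint8);o[:,:390]=g(q);o[:400,390:]=f(q)
cv2.imwrite('pics/c5.png',o)
E
```

```text
[444.65560814 331.37005433 223.30361384] [0.97514413 0.46813879 0.25062975]
```

View pics/c5.png

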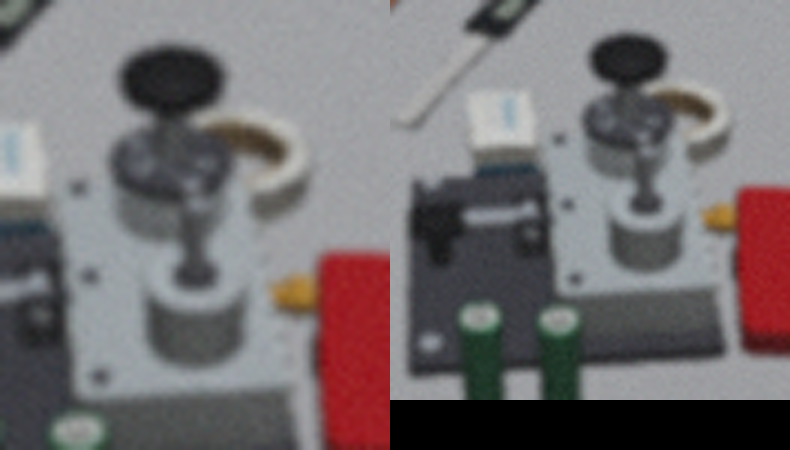

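```bash
python3 - <<'E'
from h import *
for f in ('s0','s3','s4','s5'):
    g=cv2.imread(f'pics/{f}.png').mean(2); print(f,g[192:214,266:269].mean(1).round().astype(int).tolist())
f=lambda n:cv2.resize(cv2.imread(f'pics/{n}.png')[188:216,256:280],(264,308),interpolation=0)
cv2.imwrite('pics/c6.png',np.hstack([f('s3'),f('s4'),f('s5')]))
E
```

```text
s0 [122, 129, 125, 123, 106, 83, 74, 76, 74, 78, 91, 113, 116, 98, 84, 80, 78, 70, 65, 61, 74, 118]
s3 [118, 132, 128, 125, 107, 83, 75, 76, 77, 82, 93, 115, 120, 100, 85, 82, 78, 71, 68, 62, 75, 120]
s4 [88, 92, 106, 119, 110, 98, 112, 118, 94, 78, 77, 77, 78, 83, 82, 83, 78, 73, 66, 64, 77, 119]
s5 [86, 79, 92, 109, 105, 99, 115, 116, 95, 79, 74, 75, 77, 79, 81, 82, 77, 71, 67, 62, 78, 120]
```

View pics/c6.png

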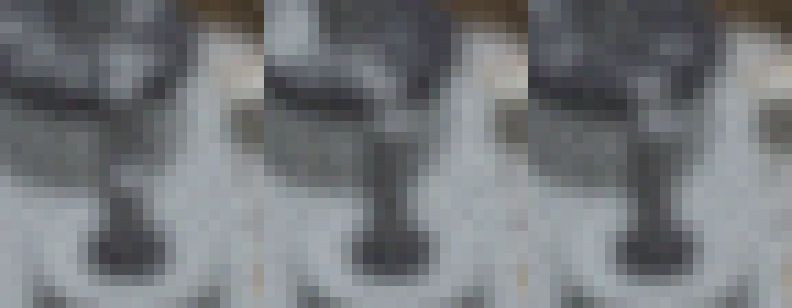

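The pin's bright top sits at row 198.5 both before and after the last four strokes. It has stopped rising, and 198 is the row predicted for a height of 112 mm. The plunger is up and the lever is flat, so I'm handing in.

```bash
python3 -c "
from bench import *
print(job_done())"
```

```text
the job is handed in; nothing more can be done
None
```

The job is handed in, but no verdict was returned: in the last camera picture the vent lever is flat, the pin is fully out, the plunger has risen and the arm is clear of the pump.

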